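Make up two stained-glass class kits

ROBOT

A 7-joint arm with a two-finger parallel gripper is mounted at the origin on the work surface. World frame = base frame: x ahead of the robot, y to its left, z up, the work surface at z = 0. Lengths are in m, angles in degrees, forces in N, time in s.
With the tool pointing down it reaches from about 0.425 to 0.875 m from the base axis. Payload 8.4 kg.
Tool frame: the origin (TCP) lies at the very end of the fingers, on their centre line; the grasp point (between the pads) lies env.hold_point_z behind it (env.hold_point_z is the distance from the TCP to the grasp point, in m); z points along the fingers, y is the line along which they close (so a half turn about z gives the same grasp; the last joint's range is limited). The gripper opens to 85 mm and grips with 20 to 120 N. Pads are 22 mm wide; open, the fingers measure 114 mm over their backs; the gripper's body (76 mm by 85 mm) begins 54 mm behind the grasp point. The pads swing forward as they close: fully open they stand 13 mm farther back than shut.
Start: joints at [-76.902, 19.091, 2.286, 83.961, -0.768, 76.965, -3.352], TCP at [0.209, 0.615, 0.231] pointing down, gripper open.
Joint ranges: [-147.57, 147.57], [-21.85, 119.76], [-74.77, 79.35], [14.55, 137.4], [-85.83, 265.84], [4.83, 119.75], [-152.11, 152.11]. Speed limits (degrees/s): [127.2, 127.2, 159.86, 159.86, 180, 180, 180].

INTERFACE

Orientations are given as [roll, pitch, yaw] about the fixed x, y, z axes, in that order (R = Rz(yaw) Ry(pitch) Rx(roll)).
In Python, from workcell import env gives the robot as it stands.
- The arm moves only by the shell command python3 -m crank 'ROWS' [OPENING] [FORCE]. ROWS is JSON, a list that holds one entry, the list of rows, each a list of 6 numbers: the shift along the tool's x, y, z scaled (see below), then the turn, a rotation vector about the tool's x, y, z scaled (see below). A call has 1 to 12 rows; each row shifts and turns the commanded pose from where the row before left it, along the tool's axes as they then stand; what a row does not reach is not made up. The controller multiplies each number of a shift by 60 mm and each number of a turn by 4 degrees. A row lasts 1/8 s, in which the tool goes at most 62.5 mm and 10.7 degrees, less where a joint would pass 70% of its speed; a pose out of reach is approached as far as the arm can. A call with a number of a shift or a turn outside -1 to 1 is refused whole. A call with a gripper value outside its range is refused whole. OPENING is the opening in per cent of the stroke, from 0 (shut) to 100 (fully open), set as the call begins (- or left out, the last holds). The fingers move at their own pace and stop on an object; FORCE is the grip in N (left out, the last holds). Time passes only in rows, so rows that do not move let the fingers close. It gives the time, the measured TCP pose, the force, the opening and the grip force at its end, in the units of the state.
- env.state(): the state, without advancing time (a new reading comes with each control period).
- env.snapshot(name): name is "scene" or "top" or "wrist"; returns the picture (420x560x3 uint8, blue, green, red); there is no depth.
- env.camera_model(name): a dict with "camera_matrix" (3x3 intrinsics, pixels), "k1" (the pictures are not rectified: a ray, as slopes to the right and down, at radius r is drawn at 1 + k1 r^2 times it, then the intrinsics apply), "rvec" (rotation vector, rad) and "tvec" (3), from world to camera coordinates, as OpenCV has them; the wrist camera has in their place "mount" (4x4, takes a point from camera to tool coordinates, whose origin is the TCP and whose axes are the flange's). Camera axes: x right, y down, z forward; pixel columns grow to the right and rows downward; lengths in m; the calibration is good to about 2 mm. A picture is of the moment at which its call begins: read the wrist's pose just before it. camera_model takes no time and is no camera call.
- env.hand_in(): hands the job in; it is judged then, once.
The state is a dict: "clock": time; "joint_positions": joint angles; "qvel": joint speeds; "joint_torque": joint torques, N m; "eef_pos": TCP position; "tool_rot": TCP orientation; "force": force on the tool from outside, world axes, zero at the start; "moment": the same for the moment, N m; "width": finger opening in m; "grip_force": force on a finger pad.
Only numpy, scipy, OpenCV 4.12 (cv2) and the standard library are available. Lean on these libraries where they do the work, as an engineer would, in place of code of your own. Each camera call takes 0.05 s, during which the arm holds its last target. There are 200 camera calls.

TASK

Make up the two kits for the stained-glass class. The soldering kit goes in the three-compartment tray: the big solder reel, the flux pot and the small steel cup, which you lift straight up out of the large cup it is nested in while that one stays standing in its place; the cutting kit goes in the two-compartment tray: the oil bottle and the large steel cup, emptied. Stand every item upright on the tray floor, one to a compartment (any compartment of its tray), let go, and leave the small reel, the roll of tape and the rubbing block where they are.

Things in the scene. Friction and masses are not known exactly. Their poses are not given: they have to be found in the camera images.
- tray_three: Low plywood tray for the soldering kit, fixed to the table: 250 (its x) x 86 (its y) x 16 mm high, walls and dividers 4 mm, floor 5 mm thick. Three square compartments of about 78 mm in a row along its x axis, centred at x = -82, 0 and +82 mm, y = 0. Origin: centre of the underside, z up. The longer of the two trays.
- tray_two: Low plywood tray for the cutting kit, fixed to the table: 168 (its x) x 86 (its y) x 16 mm high, walls and divider 4 mm, floor 5 mm thick. Two square compartments of about 78 mm in a row along its x axis, centred at x = -41 and +41 mm, y = 0. Origin: centre of the underside, z up. The shorter of the two trays.
- reel_big: Big solder reel standing on its flange: two white flanges 56 mm in diameter and 10 mm thick, bare metal winding 50 mm in diameter between them, small dark bore on top; 48 mm high, 0.25 to 0.5 kg. Origin: centre of the underside, z up. Loose.
- pot: Flux pot: closed round grey pot with a black lid, 44 mm in diameter across the lid (42 mm below it), 46 mm high; the lid is the top 14 mm and does not come off. Origin: centre of the underside, z up. Loose, about 0.08 kg.
- cup_small: Small open steel cup, at the start nested loosely in the large cup (standing on its inner floor, so 29 mm of it stand proud of the large rim): 64 mm high, outer diameter 42 mm at the foot growing to 51 mm at the rim, wall 3 mm. Origin: centre of the underside, z up. Loose, about 0.07 kg.
- cup_large: Large open steel cup with the small one nested in it at the start: 40 mm high, outer diameter 52 mm at the foot growing to 62 mm at the rim, wall 3 mm, base 5 mm. Origin: centre of the underside, z up. Loose, 0.09 kg.
- bottle: Small amber bottle of cutting oil, closed, standing: 36 mm in diameter up to 56 mm height, then a shoulder and a black cap 21 mm in diameter; 78 mm high in all. Origin: centre of the underside, z up. Loose, 0.09 kg.
- reel_small: Small solder reel like the big one, but only 36 mm in diameter and 34 mm high. Origin: centre of the underside. Stays where it is; not part of any kit.
- tape: Roll of blue masking tape lying flat: ring of 68 mm outer and 52 mm inner diameter, 24 mm high. Origin: centre of the underside. Stays where it is; not part of any kit.
- block: Rubbing block, cork on wood, 62 (its x) x 34 (its y) x 24 mm high. Origin: centre of the underside. Stays where it is; not part of any kit.

How it is judged:
By the outcome, as a careful person would: the job done as asked, in the order asked, and still so for the second after the job is handed in, with the robot touching nothing.
It also fails if it takes over 141 s, if anything falls off the work surface, if the arm or the gripper's body presses on something with over 40 N, if the wrist force passes 120 N, or if a joint passes its speed limit or range.

## Working session

There is one attempt and no reset: what is moved stays moved. The work goes in short steps, Python scripts to look and compute and a shell command to move; the robot and the scene stay as the last step left them, time stands still between calls to the robot, and variables do not carry over. Pictures are saved under pics/ and viewed, at most 14 in all, crops included, and the job is handed in when it is done.

```bash
ls; mkdir -p pics
python3 - <<'E'
from workcell import env
import cv2
s=env.state();print(s);print(env.hold_point_z)
for n in("scene","top"):
    cv2.imwrite(f"pics/{n}0.png",env.snapshot(n));print(env.camera_model(n))
print(env.camera_model("wrist"))
E
```

```text
pics
{'clock': 0.0, 'joint_positions': array([-76.90178042,  19.13187479,   2.28596288,  84.01232108,
        -0.76735897,  76.96331407,  -3.35211654]), 'qvel': array([ 0.03245372, -0.07380367, -0.00589999,  0.05445801, -0.04072915,
       -0.03471692,  0.02383395]), 'joint_torque': array([-9.65615545e-04, -6.58565068e+01,  1.36504300e+00, -4.05556548e+01,
        1.69057644e-02,  1.30349744e-02, -3.40401857e-05]), 'eef_pos': array([0.20917681, 0.614945  , 0.23040949]), 'tool_rot': array([-1.79908011e+02,  7.12303142e-03,  1.61215533e+02]), 'force': array([-0.57306845, -0.5901817 , -0.05197894]), 'moment': array([ 0.0044927 ,  0.00869951, -0.02840862]), 'grip_force': 0.0, 'width': 0.08552446017501354}
0.0187
{'camera_matrix': array([[412.08408618,   0.        , 284.90105054],
       [  0.        , 412.08408618, 206.5108434 ],
       [  0.        ,   0.        ,   1.        ]]), 'k1': -0.07348762736625042, 'rvec': array([ 2.21217517,  0.80449893, -0.35828207]), 'tvec': array([-0.40747695, -0.20695245,  1.19929316])}
{'camera_matrix': array([[519.45680181,   0.        , 277.94813015],
       [  0.        , 519.45680181, 206.14021369],
       [  0.        ,   0.        ,   1.        ]]), 'k1': -0.1319791617642019, 'rvec': array([ 2.12801918, -2.14613916,  0.22033602]), 'tvec': array([-0.01072215,  0.57405778,  1.24827553])}
{'camera_matrix': array([[301.46690716,   0.        , 276.20662545],
       [  0.        , 301.46690716, 206.5264703 ],
       [  0.        ,   0.        ,   1.        ]]), 'k1': -0.03161956608025972, 'mount': array([[ 2.40176095e-04, -9.51063318e-01, -3.08995965e-01,
         7.93838750e-02],
       [ 9.99999822e-01,  5.95479138e-05,  5.93995509e-04,
         7.72745237e-04],
       [-5.46527275e-04, -3.08996053e-01,  9.51063163e-01,
        -1.42882365e-01],
       [ 0.00000000e+00,  0.00000000e+00,  0.00000000e+00,
         1.00000000e+00]])}
```

View pics/scene0.png

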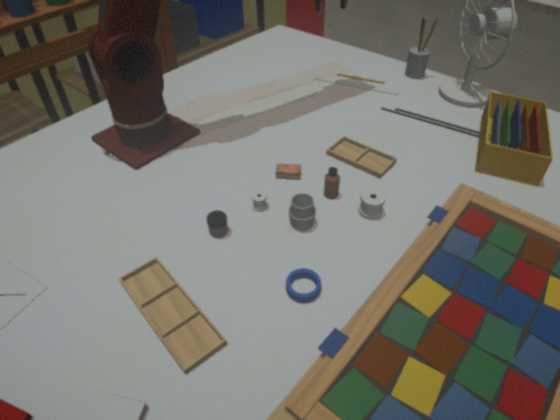

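View pics/top0.png

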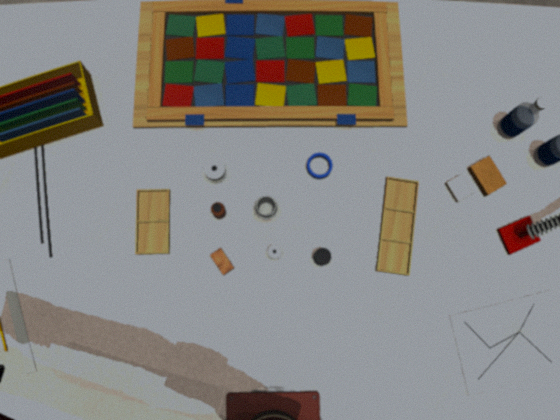

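The scene view shows everything standing, with the small cup nested in the large one. In the top view: big reel (215,171), bottle (218,210), cups (265,207), pot (322,257), small reel (275,252), tape (319,165), block (222,261), tray_two centre (153,222) and tray_three centre (397,226).

```bash
cat > h.py <<'E'
from workcell import env
import cv2, numpy as np
from scipy.spatial.transform import Rotation as R
def pose(s=None):
    s=s or env.state(); return R.from_euler('xyz',s['tool_rot'],degrees=True),np.array(s['eef_pos'])
def cast(name,uv,z,P=None):
    "pixels -> world points on plane z"
    m=env.camera_model(name); uv=np.atleast_2d(np.float64(uv))
    n=cv2.undistortPoints(uv[:,None],m['camera_matrix'],np.array([m['k1'],0,0,0.]))[:,0]
    d=np.c_[n,np.ones(len(n))]
    if name=='wrist':
        r,p=P or pose(); M=m['mount']; o=r.apply(M[:3,3])+p; d=r.apply(d@M[:3,:3].T)
    else:
        A=cv2.Rodrigues(m['rvec'])[0]; o=-A.T@m['tvec']; d=d@A
    return o+d*((z-o[2])/d[:,2])[:,None]
def proj(name,X,P=None):
    m=env.camera_model(name); X=np.atleast_2d(np.float64(X))
    if name=='wrist':
        r,p=P or pose(); M=m['mount']; c=(r.inv().apply(X-p)-M[:3,3])@M[:3,:3]; rv=tv=np.zeros(3)
    else: c=X;rv,tv=m['rvec'],m['tvec']
    return cv2.projectPoints(c,rv,tv,m['camera_matrix'],np.array([m['k1'],0,0,0.]))[0][:,0]
def go(xyz,yaw):
    "total shift (units of 60 mm, tool axes) and turn (units of 4 deg)"
    r,p=pose(); t=R.from_euler('xyz',[180,0,yaw],degrees=True)
    print('shift',np.round(r.inv().apply(np.array(xyz)-p)/.06,3),'turn',np.round((r.inv()*t).as_rotvec(degrees=True)/4,2),'tcp',np.round(p,4),'rot',np.round(env.state()['tool_rot'],1))
E
python3 - <<'E'
from h import *
im=cv2.imread('pics/top0.png');hsv=cv2.cvtColor(im,cv2.COLOR_BGR2HSV)
m=cv2.inRange(hsv,(8,60,90),(30,255,255))
for n,(x,y,w,h) in dict(two=(125,180,60,85),three=(365,165,60,120)).items():
    k=np.zeros_like(m);k[y:y+h,x:x+w]=m[y:y+h,x:x+w]
    c=max(cv2.findContours(k,0,2)[0],key=cv2.contourArea)
    c=cv2.convexHull(c)[:,0].astype(float)
    q=cast('top',c,.016)[:,:2]*1000
    print(n,cv2.minAreaRect(q.astype(np.float32)))
for n,uv,z in [('reel_big',(215,170),.048),('bottle',(218,208.5),.078),('cups',(265,207),.069),('rs',(274.5,251.5),.034),('pot',(321.5,256.5),.046),('tape',(319,165.5),.024),('block',(222,261),.024)]:
    print(n,cast('top',uv,z)[0].round(4))
E
```

```text
two ((544.494384765625, 307.1416015625), (167.22900390625, 86.84705352783203), 0.8415530920028687)
three ((529.3961791992188, -325.6690979003906), (87.73600769042969, 250.41668701171875), 81.0670166015625)
reel_big [0.6693 0.1435 0.048 ]
bottle [0.5643 0.132  0.078 ]
cups [0.5689 0.0168 0.069 ]
rs [ 0.462  -0.0062  0.034 ]
pot [ 0.4473 -0.1226  0.046 ]
tape [ 0.6862 -0.1245  0.024 ]
block [0.4399 0.1258 0.024 ]
```

```bash
python3 -c "
from h import *
go((.669,.1435,.19),171)"
```

```text
shift [-9.786 -4.972  0.683] turn [-0.02 -0.   -2.45] tcp [0.2092 0.615  0.2305] rot [-179.9    0.   161.2]
```

```bash
python3 -m crank '[[[-0.6,-0.31,0,0,0,0],[-0.6,-0.31,0,0,0,0],[-0.6,-0.31,0,0,0,0],[-0.6,-0.31,0,0,0,0],[-0.6,-0.31,0,0,0,0],[-0.6,-0.31,0,0,0,0],[-0.6,-0.31,0,0,0,0],[-0.6,-0.31,0,0,0,0],[-0.6,-0.31,0,0,0,0],[-0.6,-0.31,0,0,0,0],[-0.6,-0.31,0,0,0,0],[-0.6,-0.31,0,0,0,0]]]' 100; python3 -m crank '[[[-0.6,-0.31,0.1,0,0,0],[-0.6,-0.31,0.1,0,0,0],[-0.6,-0.31,0.1,0,0,0],[-0.6,-0.31,0.1,0,0,0],[-0.18,-0.01,0.1,0,0,0],[0,0,0.1,0,0,-0.8],[0,0,0.1,0,0,-0.8],[0,0,0,0,0,-0.8],[0,0,0,0,0,0],[0,0,0,0,0,0]]]'
python3 - <<'E'
from h import *
go((.669,.1435,.19),171)
P=pose();im=env.snapshot('wrist')
u=proj('wrist',[.669,.1435,.048],P)[0];print(u)
cv2.imwrite('pics/w1.png',im)
E
```

```text
clock: 1.6
eef_pos: [0.547, 0.2638, 0.231]
tool_rot: [-180.0, -0.0, 161.2]
force: [-0.0, 0.9, 0.7]
width: 0.0852
grip_force: 0.0
clock: 2.85
eef_pos: [0.6686, 0.1446, 0.1893]
tool_rot: [180.0, -0.0, 170.8]
force: [-1.0, -0.2, 0.1]
width: 0.0856
grip_force: 0.0
shift [-0.009 -0.018 -0.012] turn [ 0.   -0.   -0.06] tcp [0.6686 0.1446 0.1893] rot [180.   -0.  170.8]
[274.11318961 194.3863673 ]
```

View pics/w1.png

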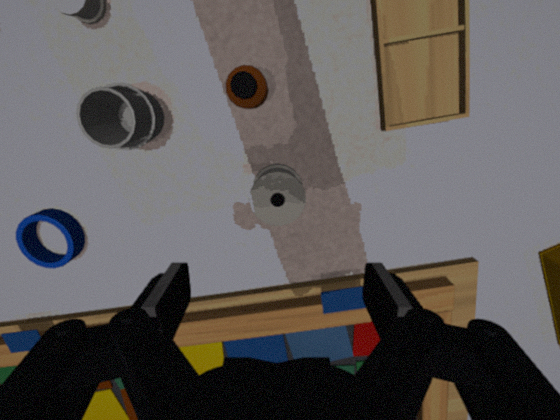

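The wrist view shows the big reel's bore at (278,200), the bottle cap at (244,84) and the small cup's rim around (103,117). The fingers are wide open at the bottom of the picture.

Run:
```python
from h import *
r=cast('wrist',(278,200),.048)[0];print(r,cast('wrist',(244,84),.078),cast('wrist',(103,117),.069))
go((r[0],r[1],.016),171)
```

```text
[0.67534341 0.14620191 0.048     ] [[0.56795964 0.13611658 0.078     ]] [[0.57274835 0.01233226 0.069     ]]
shift [-0.106  0.045  2.888] turn [ 0.   -0.   -0.05] tcp [0.6687 0.1445 0.1893] rot [180.   -0.  170.8]
```

```bash
python3 -m crank '[[[-0.07,0.03,0.5,0,0,0],[0,0,0.5,0,0,0],[0,0,0.5,0,0,0],[0,0,0.5,0,0,0],[0,0,0.4,0,0,0],[0,0,0.3,0,0,0],[0,0,0.19,0,0,0],[0,0,0,0,0,0]]]'
python3 - <<'E'
from h import *
go((.673,.1455,.016),171)
cv2.imwrite('pics/w2.png',env.snapshot('wrist'))
E
```

```text
clock: 3.9
eef_pos: [0.673, 0.1451, 0.0154]
tool_rot: [-180.0, -0.0, 170.8]
force: [1.1, 0.4, 1.2]
width: 0.085
grip_force: 0.0
shift [ 0.     0.006 -0.01 ] turn [-0.01 -0.01 -0.05] tcp [0.673  0.1451 0.0154] rot [-180.    -0.   170.8]
```

View pics/w2.png

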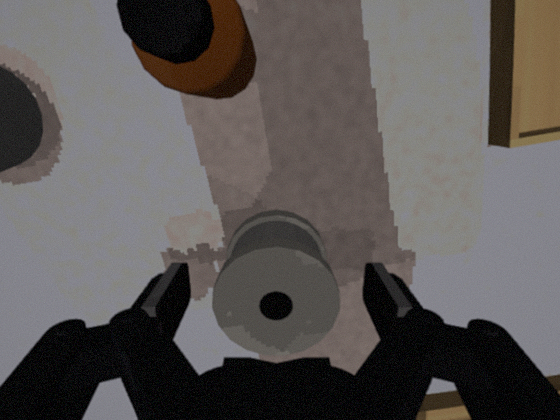

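The close view shows the reel between the fingers, with its bore at (276,305).

Run:
```python
from h import *
r=cast('wrist',(276,305),.048)[0];print(r)
go((r[0],r[1],.016),171)
```

```text
[0.67551428 0.14568126 0.048     ]
shift [-0.032  0.013  0.004] turn [ 0.    0.   -0.05] tcp [0.6735 0.1452 0.0163] rot [180.    0.  170.8]
```

```bash
python3 -m crank '[[[-0.03,0.01,0,0,0,0],[0,0,0,0,0,0],[0,0,0,0,0,0],[0,0,0,0,0,0],[0,0,0,0,0,0],[0,0,0,0,0,0],[0,0,0,0,0,0],[0,0,-0.1,0,0,0],[0,0,-0.2,0,0,0],[0,0,0,0,0,0]]]' 40 80
```

```text
clock: 5.2
eef_pos: [0.6759, 0.1457, 0.0353]
tool_rot: [180.0, 0.1, 170.8]
force: [-0.3, 1.1, -3.3]
width: 0.0537
grip_force: 84.5
```

```bash
python3 -c "
from h import *
go((.595,-.33,.2),171)"
```

```text
shift [ 0.061 -8.039 -2.752] turn [ 0.01  0.03 -0.05] tcp [0.6759 0.1457 0.0353] rot [1.800e+02 1.000e-01 1.708e+02]
```

```bash
python3 -m crank '[[[0,0,-0.4,0,0,0],[0,0,-0.6,0,0,0],[0,0,-0.6,0,0,0],[0,-0.3,-0.6,0,0,0],[0,-0.5,-0.4,0,0,0],[0,-0.6,-0.15,0,0,0],[0,-0.6,0,0,0,0],[0,-0.6,0,0,0,0],[0,-0.6,0,0,0,0],[0,-0.6,0,0,0,0],[0,-0.6,0,0,0,0],[0,-0.6,0,0,0,0]]]'; python3 -m crank '[[[0,-0.6,0,0,0,0],[0,-0.6,0,0,0,0],[0.06,-0.6,0,0,0,0],[0,-0.6,0,0,0,0],[0,-0.4,0,0,0,0],[0,-0.2,0,0,0,0],[0,0,0,0,0,0],[0,0,0,0,0,0],[0,0,0,0,0,0]]]'
python3 - <<'E'
from h import *
go((.595,-.33,.2),171)
cv2.imwrite('pics/w3.png',env.snapshot('wrist'))
E
```

```text
clock: 6.7
eef_pos: [0.6257, -0.1535, 0.1986]
tool_rot: [-180.0, -0.1, 170.7]
force: [-1.0, -0.3, -3.8]
width: 0.0537
grip_force: 84.9
clock: 7.82
eef_pos: [0.5955, -0.3264, 0.1989]
tool_rot: [180.0, 0.0, 170.9]
force: [0.6, -0.4, -3.6]
width: 0.0532
grip_force: 84.9
shift [-0.001 -0.061 -0.018] turn [ 0.01  0.   -0.02] tcp [ 0.5955 -0.3264  0.1989] rot [180.    0.  170.9]
```

View pics/w3.png

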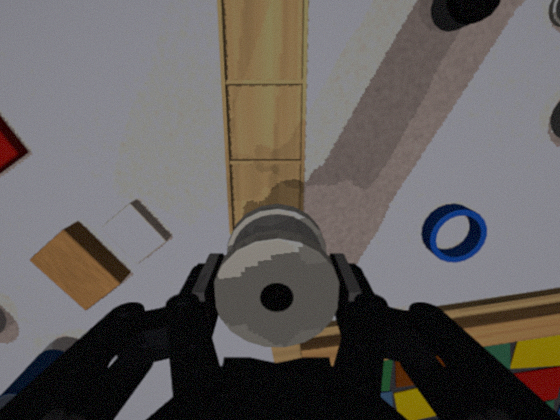

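The reel is held level. The tray dividers cross at rows 84 and 159, spanning columns 228 to 303, and the tray's outer edges at row 84 are about 224 and 306.

Run:
```python
from h import *
d=cast('wrist',[(265,84),(267,159)],.016);print(d,np.linalg.norm(d[0]-d[1]))
u=(d[1]-d[0])/np.linalg.norm(d[1]-d[0]);c=d.mean(0);print('c',c,np.degrees(np.arctan2(u[1],u[0])))
u=np.array([np.cos(np.radians(-8.9)),np.sin(np.radians(-8.9)),0])
for k in(-1,0,1):print(k,c+.082*k*u)
t=c+.082*u;go((t[0],t[1],.06),171)
```

```text
[[ 0.4918749  -0.32036794  0.016     ]
 [ 0.56700692 -0.33100931  0.016     ]] 0.07588187465259606
c [ 0.52944091 -0.32568863  0.016     ] -8.061499860774411
-1 [ 0.4484282  -0.31300238  0.016     ]
0 [ 0.52944091 -0.32568863  0.016     ]
1 [ 0.61045362 -0.33837488  0.016     ]
shift [-0.277 -0.156  2.316] turn [ 0.01  0.   -0.02] tcp [ 0.5955 -0.3265  0.1989] rot [180.    0.  170.9]
```

```bash
python3 -m crank '[[[-0.28,-0.16,0.3,0,0,0],[0,0,0.5,0,0,0],[0,0,0.5,0,0,0],[0,0,0.5,0,0,0],[0,0,0.5,0,0,0],[0,0,0.3,0,0,0],[0,0,0.2,0,0,0],[0,0,0.1,0,0,0],[0,0,0,0,0,0],[0,0,0,0,0,0]]]'
```

```text
clock: 9.12
eef_pos: [0.6105, -0.3403, 0.0259]
tool_rot: [-180.0, 0.1, 170.8]
force: [-0.2, -1.0, -3.3]
width: 0.0534
grip_force: 85.0
```

```bash
python3 -m crank '[[[0,0.02,0.03,0,0,0],[0,0,0.02,0,0,0],[0,0,0.02,0,0,0],[0,0,0,0,0,0]]]'
```

```text
clock: 9.62
eef_pos: [0.6103, -0.3386, 0.0215]
tool_rot: [180.0, 0.0, 170.8]
force: [-3.5, 2.8, 5.7]
width: 0.0532
grip_force: 85.7
```

```bash
python3 -m crank '[[[0,0,0,0,0,0],[0,0,0,0,0,0],[0,0,0,0,0,0],[0,0,0,0,0,0],[0,0,-0.2,0,0,0],[0,0,-0.4,0,0,0],[0,0,-0.6,0,0,0],[0,0,-0.6,0,0,0],[0,0,-0.6,0,0,0],[0,0,-0.3,0,0,0],[0,0,0,0,0,0]]]' 100; python3 -c "
from h import *
go((.45,-.123,.15),171)"
```

```text
clock: 11.0
eef_pos: [0.6107, -0.3391, 0.1841]
tool_rot: [-180.0, 0.1, 170.8]
force: [0.8, -0.1, -0.9]
width: 0.0853
grip_force: 0.0
shift [3.221 3.129 0.559] turn [-0.01  0.03 -0.05] tcp [ 0.6107 -0.3391  0.1841] rot [-1.800e+02  1.000e-01  1.708e+02]
```

```bash
python3 -m crank '[[[0.4,0.4,0,0,0,0],[0.5,0.5,0,0,0,0],[0.5,0.5,0.1,0,0,0],[0.5,0.5,0.1,0,0,0],[0.5,0.5,0.1,0,0,0],[0.5,0.5,0.1,0,0,0],[0.3,0.2,0.1,0,0,0],[0,0,0,0,0,0],[0,0,0,0,0,0]]]'
python3 - <<'E'
from h import *
P=pose();print(P[1]);im=env.snapshot('wrist')
cv2.imwrite('pics/w4.png',im)
print(proj('wrist',[.4473,-.1226,.046],P))
E
```

```text
clock: 12.12
eef_pos: [0.4506, -0.125, 0.1524]
tool_rot: [-180.0, -0.0, 170.8]
force: [-0.2, -0.1, 0.2]
width: 0.0854
grip_force: 0.0
[ 0.45055255 -0.12495133  0.15237857]
[[277.25648101 200.68609993]]
```

View pics/w4.png

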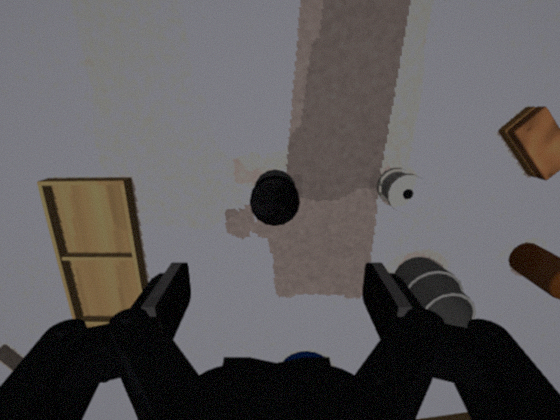

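The pot's lid centre is at about (275,199), matching the estimate. The small reel at (400,190) is clear.

Run:
```python
from h import *
r=cast('wrist',(275.5,199.5),.046)[0];print(r)
go((r[0],r[1],.017),171)
```

```text
[ 0.44621609 -0.12416341  0.046     ]
shift [0.076 0.006 2.258] turn [-0.01 -0.   -0.06] tcp [ 0.4507 -0.1252  0.1525] rot [-180.    -0.   170.8]
```

```bash
python3 -m crank '[[[0.07,0,0.3,0,0,0],[0,0,0.5,0,0,0],[0,0,0.5,0,0,0],[0,0,0.5,0,0,0],[0,0,0.3,0,0,0],[0,0,0.15,0,0,0],[0,0,0,0,0,0]]]'; python3 -m crank '[[[0,0,0,0,0,0],[0,0,0,0,0,0],[0,0,0,0,0,0],[0,0,0,0,0,0],[0,0,0,0,0,0],[0,0,0,0,0,0],[0,0,0,0,0,0],[0,0,-0.1,0,0,0],[0,0,-0.2,0,0,0],[0,0,0,0,0,0]]]' 30 40;python3 -c "
from h import *
go((.4484,-.313,.15),171)"
```

```text
clock: 13.05
eef_pos: [0.4462, -0.1243, 0.0175]
tool_rot: [-180.0, -0.0, 170.8]
force: [0.2, -0.5, 0.4]
width: 0.0857
grip_force: 0.0
clock: 14.3
eef_pos: [0.4471, -0.1239, 0.037]
tool_rot: [180.0, 0.1, 170.8]
force: [0.2, 0.8, -0.4]
width: 0.0427
grip_force: 40.6
shift [-0.528 -3.107 -1.884] turn [ 0.01  0.03 -0.05] tcp [ 0.4471 -0.1239  0.037 ] rot [1.800e+02 1.000e-01 1.708e+02]
```

```bash
python3 -m crank '[[[0,0,-0.3,0,0,0],[0,0,-0.5,0,0,0],[-0.13,-0.5,-0.5,0,0,0],[-0.1,-0.5,0,0,0,0],[-0.1,-0.5,0,0,0,0],[-0.1,-0.5,0,0,0,0],[-0.1,-0.5,0,0,0,0],[0,-0.4,0,0,0,0],[0,-0.2,0,0,0,0],[0,0,0,0,0,0],[0,0,0,0,0,0]]]'
python3 - <<'E'
from h import *
go((.4484,-.313,.0225),171)
cv2.imwrite('pics/w5.png',env.snapshot('wrist'))
E
```

```text
clock: 15.68
eef_pos: [0.4482, -0.3114, 0.1136]
tool_rot: [180.0, -0.0, 170.9]
force: [-0.8, -0.7, -1.1]
width: 0.0426
grip_force: 40.8
shift [-0.007 -0.027  1.518] turn [ 0.01 -0.   -0.03] tcp [ 0.4482 -0.3114  0.1136] rot [180.   -0.  170.9]
```

View pics/w5.png

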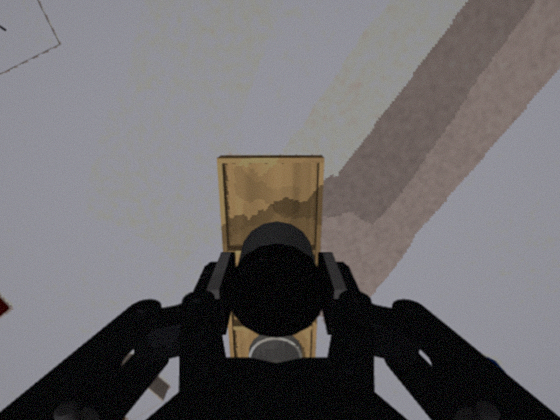

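The pot is held over the near compartment (rows 157 to 247), and the big reel stands in the far one at (276,350).

```bash
python3 -m crank '[[[0,-0.03,0.3,0,0,0],[0,0,0.4,0,0,0],[0,0,0.4,0,0,0],[0,0,0.25,0,0,0],[0,0,0.1,0,0,0],[0,0,0.03,0,0,0],[0,0,0.02,0,0,0],[0,0,0.02,0,0,0],[0,0,0,0,0,0]]]'
```

```text
clock: 16.85
eef_pos: [0.4478, -0.3143, 0.0228]
tool_rot: [-180.0, 0.0, 170.8]
force: [0.1, -0.3, -0.3]
width: 0.0428
grip_force: 40.8
```

```bash
python3 -m crank '[[[0,0,0.015,0,0,0],[0,0,0,0,0,0]]]'; python3 -m crank '[[[0,0,0,0,0,0],[0,0,0,0,0,0],[0,0,0,0,0,0],[0,0,0,0,0,0],[0,0,-0.2,0,0,0],[0,0,-0.4,0,0,0],[0,0,-0.6,0,0,0],[0,0,-0.6,0,0,0],[0,0,-0.6,0,0,0],[0,0,-0.3,0,0,0],[0,0,0,0,0,0]]]' 100; python3 -c "
from h import *
go((.5715,.0135,.19),171)"
```

```text
clock: 17.1
eef_pos: [0.4478, -0.3144, 0.0226]
tool_rot: [180.0, 0.0, 170.8]
force: [-4.0, 1.7, 10.4]
width: 0.0424
grip_force: 41.7
clock: 18.48
eef_pos: [0.4482, -0.3146, 0.1847]
tool_rot: [-180.0, 0.1, 170.8]
force: [0.5, 0.3, -0.3]
width: 0.0856
grip_force: 0.0
shift [-1.157  5.726 -0.087] turn [-0.    0.03 -0.04] tcp [ 0.4482 -0.3146  0.1847] rot [-1.800e+02  1.000e-01  1.708e+02]
```

```bash
python3 -m crank '[[[-0.12,0.4,0,0,0,0],[-0.12,0.6,0,0,0,0],[-0.12,0.6,0,0,0,0],[-0.12,0.6,0,0,0,0],[-0.12,0.6,0,0,0,0],[-0.12,0.6,0,0,0,0],[-0.12,0.6,0,0,0,0],[-0.12,0.6,0,0,0,0],[-0.12,0.6,0,0,0,0],[-0.08,0.5,-0.09,0,0,0],[0,0.03,0,0,0,0],[0,0,0,0,0,0]]]'
python3 - <<'E'
from h import *
P=pose();print(P[1]);im=env.snapshot('wrist')
cv2.imwrite('pics/w6.png',im)
print(proj('wrist',[[.5689,.0168,.069],[.5727,.0123,.069]],P))
E
```

```text
clock: 19.98
eef_pos: [0.5705, 0.0134, 0.1877]
tool_rot: [-179.9, -0.1, 170.8]
force: [0.4, -0.5, 0.4]
width: 0.0857
grip_force: 0.0
[0.57046264 0.01335334 0.1876869 ]
[[278.80087748 198.51935075]
 [274.56846192 203.23716816]]
```

View pics/w6.png

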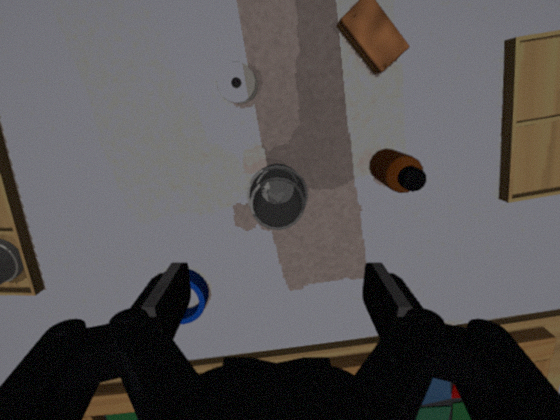

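The small cup's rim is centred at about (278,200) with a radius of about 28 px. The bottle cap is at (411,179).

Run:
```python
from h import *
r=cast('wrist',(278,200.5),.069)[0];print(r, cast('wrist',(411,179),.078))
go((r[0],r[1],.075),171)
```

```text
[0.57083572 0.01520551 0.069     ] [[0.56739173 0.13185092 0.078     ]]
shift [-0.002  0.043  1.883] turn [-0.02 -0.02 -0.06] tcp [0.5705 0.0128 0.188 ] rot [-1.799e+02 -1.000e-01  1.707e+02]
```

```bash
python3 -m crank '[[[0,0.04,0.4,0,0,0],[0,0,0.5,0,0,0],[0,0,0.5,0,0,0],[0,0,0.5,0,0,0],[0,0,0.3,0,0,0],[0,0,0.2,0,0,0],[0,0,0,0,0,0]]]'; python3 -m crank '[[[0,0,0,0,0,0],[0,0,0,0,0,0],[0,0,0,0,0,0],[0,0,0,0,0,0],[0,0,0,0,0,0],[0,0,0,0,0,0],[0,0,0,0,0,0],[0,0,0,0,0,0]]]' 40 30
```

```text
clock: 20.9
eef_pos: [0.5713, 0.016, 0.0447]
tool_rot: [-180.0, -0.0, 170.8]
force: [-0.0, -0.0, -0.2]
width: 0.085
grip_force: 0.0
clock: 21.9
eef_pos: [0.5724, 0.0162, 0.0462]
tool_rot: [180.0, 0.1, 170.8]
force: [0.3, -2.0, 6.6]
width: 0.0496
grip_force: 30.6
```

```bash
python3 -m crank '[[[0,0,-0.05,0,0,0],[0,0,-0.1,0,0,0],[0,0,-0.1,0,0,0],[0,0,-0.15,0,0,0],[0,0,-0.2,0,0,0],[0,0,-0.2,0,0,0],[0,0,-0.2,0,0,0],[0,0,-0.2,0,0,0],[0,0,0,0,0,0]]]'
python3 - <<'E'
from h import *
cv2.imwrite('pics/w7.png',np.hstack([env.snapshot('wrist')[:,100:460],env.snapshot('scene')[100:520,200:520]] ))
E
```

```text
clock: 23.02
eef_pos: [0.5723, 0.0165, 0.1182]
tool_rot: [180.0, 0.1, 170.8]
force: [0.1, -0.3, -0.8]
width: 0.0494
grip_force: 31.2Traceback (most recent call last):
  File "<stdin>", line 2, in <module>
    return _nx.concatenate(arrs, 1, dtype=dtype, casting=casting)
           ~~~~~~~~~~~~~~~^^^^^^^^^^^^^^^^^^^^^^^^^^^^^^^^^^^^^^^
ValueError: all the input array dimensions except for the concatenation axis must match exactly, but along dimension 0, the array at index 0 has size 420 and the array at index 1 has size 320
```

Run:
```python
from h import *
cv2.imwrite('pics/w7.png',np.hstack([env.snapshot('wrist')[:,100:460],env.snapshot('scene')[:,120:540]] ))
```

```text
(no output)
```

View pics/w7.png

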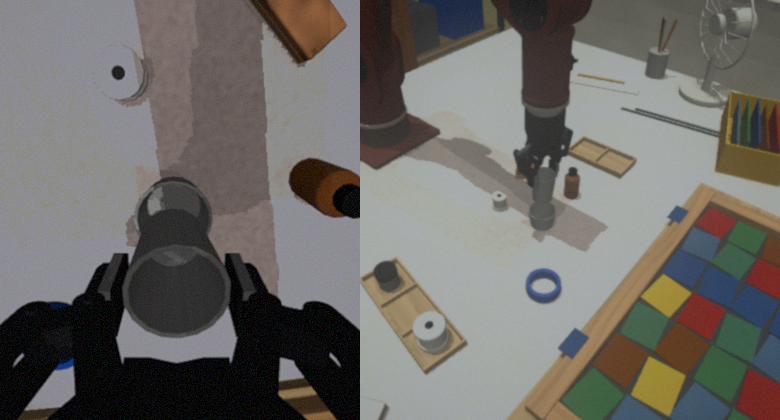

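The small cup hangs upright in the gripper, the large cup still stands empty in place, and the reel and pot stand in the tray.

```bash
python3 -c "
from h import *
go((.5294,-.3257,.15),171)"
```

```text
shift [-0.221 -5.739 -0.557] turn [-0.   -0.01 -0.05] tcp [0.5712 0.0164 0.1165] rot [-1.800e+02 -1.000e-01  1.708e+02]
```

```bash
python3 -m crank '[[[0,0,-0.3,0,0,0],[0,-0.3,-0.3,0,0,0],[-0.04,-0.6,0,0,0,0],[-0.04,-0.6,0,0,0,0],[-0.04,-0.6,0,0,0,0],[-0.04,-0.6,0,0,0,0],[-0.04,-0.6,0,0,0,0],[-0.02,-0.6,0,0,0,0],[0,-0.6,0,0,0,0],[0,-0.5,0,0,0,0],[0,-0.4,0,0,0,0],[0,-0.2,0,0,0,0]]]'; python3 -m crank '[[[0,-0.1,0,0,0,0],[0,0,0,0,0,0],[0,0,0,0,0,0]]]'; python3 -c "
from h import *
go((.5294,-.3257,.046),171)"
```

```text
clock: 24.72
eef_pos: [0.5299, -0.3202, 0.1544]
tool_rot: [-179.9, 0.1, 170.7]
force: [0.3, 0.5, -1.0]
width: 0.0493
grip_force: 31.4
clock: 25.1
eef_pos: [0.5305, -0.3223, 0.153]
tool_rot: [180.0, -0.0, 170.9]
force: [-0.4, -0.2, -2.0]
width: 0.0496
grip_force: 31.4
shift [ 0.008 -0.059  1.784] turn [ 0.01 -0.   -0.03] tcp [ 0.5305 -0.3223  0.153 ] rot [180.   -0.  170.9]
```

```bash
python3 -m crank '[[[0,-0.06,0.3,0,0,0],[0,0,0.4,0,0,0],[0,0,0.4,0,0,0],[0,0,0.3,0,0,0],[0,0,0.2,0,0,0],[0,0,0.1,0,0,0],[0,0,0.04,0,0,0],[0,0,0.02,0,0,0],[0,0,0,0,0,0]]]'
```

```text
clock: 26.22
eef_pos: [0.5297, -0.3271, 0.0479]
tool_rot: [-180.0, 0.0, 170.8]
force: [-0.6, -0.4, -1.2]
width: 0.0497
grip_force: 31.4
```

```bash
python3 -m crank '[[[0,0,0.02,0,0,0],[0,0,0,0,0,0]]]'
```

```text
clock: 26.48
eef_pos: [0.5295, -0.3269, 0.0463]
tool_rot: [-180.0, 0.0, 170.8]
force: [-0.7, -0.5, -0.7]
width: 0.0495
grip_force: 31.4
```

```bash
python3 -m crank '[[[0,0,0.02,0,0,0],[0,0,0,0,0,0]]]'
```

```text
clock: 26.72
eef_pos: [0.5297, -0.327, 0.0453]
tool_rot: [-180.0, 0.0, 170.8]
force: [-1.1, 0.5, 1.3]
width: 0.0497
grip_force: 31.5
```

```bash
python3 -m crank '[[[0,0,0,0,0,0],[0,0,0,0,0,0],[0,0,0,0,0,0],[0,0,0,0,0,0],[0,0,-0.2,0,0,0],[0,0,-0.4,0,0,0],[0,0,-0.6,0,0,0],[0,0,-0.6,0,0,0],[0,0,-0.6,0,0,0],[0,0,0,0,0,0]]]' 100; python3 -c "
from h import *
go((.5675,.133,.19),171)"
```

```text
clock: 27.98
eef_pos: [0.5308, -0.3281, 0.1931]
tool_rot: [-179.9, 0.3, 170.8]
force: [0.3, -0.8, -0.5]
width: 0.0856
grip_force: 0.0
shift [0.627 7.684 0.037] turn [-0.02  0.08 -0.05] tcp [ 0.5308 -0.3281  0.1931] rot [-179.9    0.3  170.8]
```

```bash
python3 -m crank '[[[0.05,0.4,0,0,0,0],[0.05,0.6,0,0,0,0],[0.05,0.6,0,0,0,0],[0.05,0.6,0,0,0,0],[0.05,0.6,0,0,0,0],[0.05,0.6,0,0,0,0],[0.05,0.6,0,0,0,0],[0.05,0.6,0,0,0,0],[0.05,0.6,0,0,0,0],[0.05,0.6,0,0,0,0],[0.05,0.6,0,0,0,0],[0.05,0.6,0,0,0,0]]]'; python3 -m crank '[[[0,0.5,0,0,0,0],[0,0.2,0,0,0,0],[0,0,0,0,0,0],[0,0,0,0,0,0]]]'
python3 - <<'E'
from h import *
P=pose();im=env.snapshot('wrist')
cv2.imwrite('pics/w8.png',im)
print(proj('wrist',[.5673,.1325,.078],P))
go((.5673,.1325,.018),171)
E
```

```text
clock: 29.48
eef_pos: [0.5606, 0.0945, 0.1888]
tool_rot: [-180.0, -0.0, 170.8]
force: [0.2, 0.6, 0.9]
width: 0.0856
grip_force: 0.0
clock: 29.98
eef_pos: [0.5677, 0.1331, 0.189]
tool_rot: [-180.0, 0.0, 170.7]
force: [0.1, 0.5, 0.7]
width: 0.0853
grip_force: 0.0
[[274.47899786 202.70193798]]
shift [ 0.005 -0.01   2.851] turn [-0.01  0.   -0.08] tcp [0.5677 0.1331 0.189 ] rot [-180.     0.   170.7]
```

View pics/w8.png

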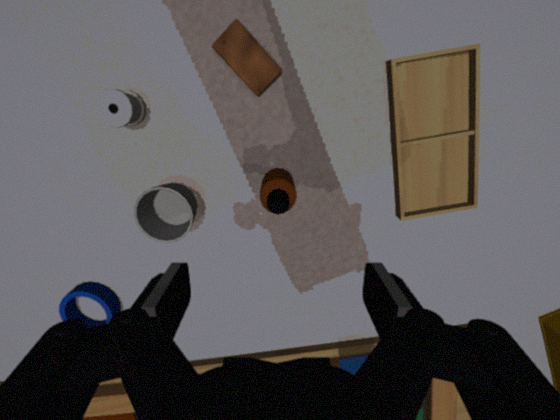

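The bottle cap is at (278,201) and the large cup's rim at (165,212). Tray_two's corners are (388,60), (479,45), (478,207) and (400,219), with its divider from (398,142) to (474,130).

Run:
```python
from h import *
r=cast('wrist',(278,201),.078)[0];print(r)
q=cast('wrist',[(388,60),(479,45),(478,207),(400,219),(398,142),(474,130)],.016);print(q.round(4),q[:4].mean(0),q[4:].mean(0))
print(cast('wrist',(165,212),.04))
go((r[0],r[1],.018),171)
```

```text
[0.56626009 0.13585877 0.078     ]
[[0.4621 0.2602 0.016 ]
 [0.4617 0.3483 0.016 ]
 [0.6279 0.3529 0.016 ]
 [0.6279 0.265  0.016 ]
 [0.5419 0.2662 0.016 ]
 [0.5419 0.3453 0.016 ]] [0.54489776 0.30663095 0.016     ] [0.54189161 0.30576104 0.016     ]
[[0.57061487 0.01761135 0.04      ]]
shift [0.031 0.043 2.851] turn [-0.01  0.   -0.08] tcp [0.5677 0.1331 0.189 ] rot [-180.     0.   170.7]
```

```bash
python3 -m crank '[[[0.03,0.04,0.4,0,0,0],[0,0,0.5,0,0,0],[0,0,0.5,0,0,0],[0,0,0.5,0,0,0],[0,0,0.5,0,0,0],[0,0,0.3,0,0,0],[0,0,0.15,0,0,0],[0,0,0,0,0,0]]]'; python3 -m crank '[[[0,0,0,0,0,0],[0,0,0,0,0,0],[0,0,0,0,0,0],[0,0,0,0,0,0],[0,0,0,0,0,0],[0,0,0,0,0,0],[0,0,0,0,0,0],[0,0,0,0,0,0],[0,0,-0.1,0,0,0],[0,0,-0.3,0,0,0],[0,0,-0.5,0,0,0],[0,0,0,0,0,0]]]' 25 40; python3 -c "
from h import *
go((.5855,.308,.1),171)"
```

```text
clock: 31.02
eef_pos: [0.5663, 0.1373, 0.0181]
tool_rot: [-180.0, -0.0, 170.8]
force: [-0.1, 0.3, 0.7]
width: 0.0856
grip_force: 0.0
clock: 32.52
eef_pos: [0.5682, 0.1381, 0.0754]
tool_rot: [179.9, 0.2, 170.8]
force: [0.0, 0.1, -0.4]
width: 0.0352
grip_force: 39.9
shift [ 0.165  2.843 -0.403] turn [ 0.04  0.06 -0.05] tcp [0.5682 0.1381 0.0754] rot [179.9   0.2 170.8]
```

```bash
python3 -m crank '[[[0,0.2,-0.4,0,0,0],[0.05,0.4,0,0,0,0],[0.05,0.5,0,0,0,0],[0.05,0.5,0,0,0,0],[0,0.5,0,0,0,0],[0,0.4,0,0,0,0],[0,0.2,0,0,0,0],[0,0.1,0,0,0,0],[0,0,0,0,0,0],[0,0,0,0,0,0]]]'
python3 - <<'E'
from h import *
go((.5855,.308,.024),171)
cv2.imwrite('pics/w9.png',env.snapshot('wrist'))
E
```

```text
clock: 33.78
eef_pos: [0.5844, 0.3037, 0.0961]
tool_rot: [-180.0, 0.0, 170.7]
force: [0.5, -1.1, -0.7]
width: 0.035
grip_force: 40.0
shift [-0.006  0.074  1.201] turn [-0.01  0.   -0.06] tcp [0.5844 0.3037 0.0961] rot [-180.     0.   170.7]
```

View pics/w9.png

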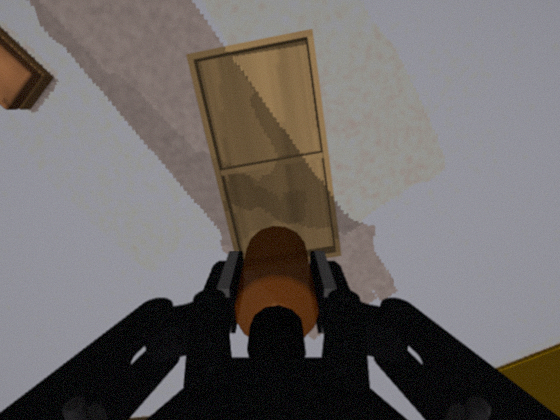

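The bottle is held upright. Tray_two's near corners are (188,56) and (312,32), its far right corner is (339,253), and the divider runs from (219,171) to (328,154).

Run:
```python
from h import *
q=cast('wrist',[(188,56),(312,32),(339,253),(219,171),(326,154)],.016);print(q.round(4),(q[0]+q[2])/2,q[3:].mean(0))
```

```text
[[0.4628 0.2641 0.016 ]
 [0.462  0.3486 0.016 ]
 [0.6257 0.3502 0.016 ]
 [0.5433 0.2679 0.016 ]
 [0.5436 0.3485 0.016 ]] [0.5442713  0.30714739 0.016     ] [0.54345623 0.3082131  0.016     ]
```

```bash
python3 -m crank '[[[0,0.06,0.3,0,0,0],[0,0,0.35,0,0,0],[0,0,0.3,0,0,0],[0,0,0.15,0,0,0],[0,0,0.05,0,0,0],[0,0,0.03,0,0,0],[0,0,0.02,0,0,0],[0,0,0,0,0,0]]]'
```

```text
clock: 34.83
eef_pos: [0.5849, 0.3086, 0.0244]
tool_rot: [180.0, 0.0, 170.8]
force: [0.1, -1.2, -0.6]
width: 0.0345
grip_force: 40.0
```

```bash
python3 -m crank '[[[0,0,0.015,0,0,0],[0,0,0.01,0,0,0],[0,0,0,0,0,0]]]'
```

```text
clock: 35.2
eef_pos: [0.5848, 0.3085, 0.0228]
tool_rot: [180.0, 0.0, 170.8]
force: [-1.0, -1.2, 2.5]
width: 0.0351
grip_force: 40.3
```

```bash
python3 -m crank '[[[0,0,0,0,0,0],[0,0,0,0,0,0],[0,0,0,0,0,0],[0,0,0,0,0,0],[0,0,-0.2,0,0,0],[0,0,-0.4,0,0,0],[0,0,-0.6,0,0,0],[0,0,-0.6,0,0,0],[0,0,-0.6,0,0,0],[0,0,0,0,0,0]]]' 100; python3 -c "
from h import *
go((.5706,.0165,.12),171)"
```

```text
clock: 36.45
eef_pos: [0.5866, 0.3092, 0.1711]
tool_rot: [179.7, 0.3, 170.8]
force: [0.7, 0.7, -0.4]
width: 0.0853
grip_force: 0.0
shift [-0.513 -4.862  0.832] turn [ 0.06  0.07 -0.05] tcp [0.5866 0.3092 0.1711] rot [179.7   0.3 170.8]
```

```bash
python3 -m crank '[[[-0.05,-0.4,0,0,0,0],[-0.05,-0.6,0,0,0,0],[-0.05,-0.6,0,0,0,0],[-0.05,-0.6,0,0,0,0],[-0.05,-0.6,0,0,0,0],[-0.05,-0.6,0.1,0,0,0],[-0.05,-0.6,0.2,0,0,0],[-0.05,-0.5,0.2,0,0,0],[-0.05,-0.3,0.2,0,0,0],[-0.05,-0.06,0.1,0,0,0],[0,0,0,0,0,0],[0,0,0,0,0,0]]]'
python3 - <<'E'
from h import *
P=pose();im=env.snapshot('wrist')
cv2.imwrite('pics/w10.png',im)
print(proj('wrist',[.5706,.0165,.04],P))
go((.5706,.0165,.012),171)
E
```

```text
clock: 37.95
eef_pos: [0.5679, 0.0167, 0.1187]
tool_rot: [180.0, 0.0, 170.9]
force: [0.1, 0.8, 0.6]
width: 0.0853
grip_force: 0.0
[[275.29867391 218.51681517]]
shift [-0.043  0.002  1.781] turn [ 0.01  0.   -0.03] tcp [0.568  0.0168 0.1188] rot [180.    0.  170.9]
```

View pics/w10.png

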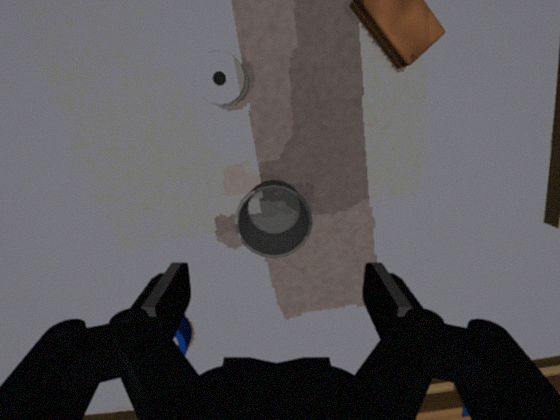

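The large cup is empty, with its rim centred at (275,220), within about 1 px of the prediction.

```bash
python3 -m crank '[[[-0.05,0,0.4,0,0,0],[0,0,0.4,0,0,0],[0,0,0.4,0,0,0],[0,0,0.3,0,0,0],[0,0,0.2,0,0,0],[0,0,0.08,0,0,0],[0,0,0,0,0,0]]]'; python3 -m crank '[[[0,0,0,0,0,0],[0,0,0,0,0,0],[0,0,0,0,0,0],[0,0,0,0,0,0],[0,0,0,0,0,0],[0,0,0,0,0,0],[0,0,-0.05,0,0,0],[0,0,-0.1,0,0,0],[0,0,-0.3,0,0,0],[0,0,-0.4,0,0,0],[0,0,-0.4,0,0,0],[0,0,0,0,0,0]]]' 50 40
python3 - <<'E'
from h import *
go((.5035,.306,.1),171)
cv2.imwrite('pics/w11.png',env.snapshot('wrist'))
E
```

```text
clock: 38.88
eef_pos: [0.571, 0.0153, 0.0119]
tool_rot: [-180.0, 0.0, 170.8]
force: [0.1, -0.1, 0.3]
width: 0.0852
grip_force: 0.0
clock: 40.38
eef_pos: [0.5725, 0.0153, 0.0896]
tool_rot: [179.9, 0.2, 170.8]
force: [-0.2, -0.2, -1.0]
width: 0.0606
grip_force: 43.4
shift [ 1.908  4.599 -0.175] turn [ 0.02  0.06 -0.05] tcp [0.5725 0.0153 0.0896] rot [179.9   0.2 170.8]
```

View pics/w11.png

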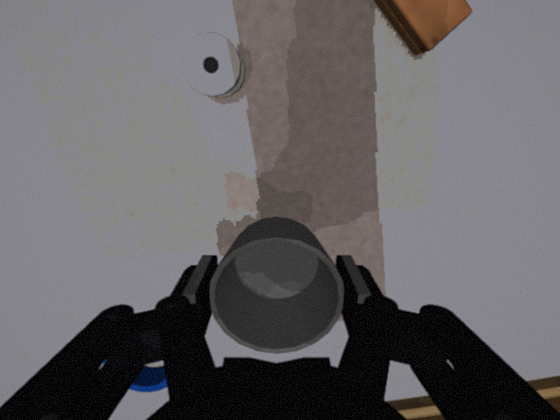

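The large cup is lifted level and held symmetrically. It goes to the near compartment of tray_two.

```bash
python3 -m crank '[[[0.2,0.2,-0.3,0,0,0],[0.3,0.4,0,0,0,0],[0.3,0.5,0,0,0,0],[0.3,0.5,0,0,0,0],[0.3,0.5,0,0,0,0],[0.3,0.5,0,0,0,0],[0.2,0.5,0,0,0,0],[0,0.5,0,0,0,0],[0,0.5,0,0,0,0],[0,0.4,0,0,0,0],[0,0.1,0,0,0,0],[0,0,0,0,0,0]]]'; python3 -c "
from h import *
go((.5035,.306,.0175),171)"
```

```text
clock: 41.92
eef_pos: [0.5022, 0.3053, 0.1043]
tool_rot: [-179.9, -0.0, 170.8]
force: [1.1, -0.3, -0.7]
width: 0.0601
grip_force: 43.6
shift [-0.019  0.017  1.447] turn [-0.01 -0.01 -0.05] tcp [0.5022 0.3053 0.1043] rot [-179.9   -0.   170.8]
```

```bash
python3 -m crank '[[[-0.01,0,0.3,0,0,0],[0,0,0.4,0,0,0],[0,0,0.3,0,0,0],[0,0,0.2,0,0,0],[0,0,0.1,0,0,0],[0,0,0.06,0,0,0],[0,0,0.04,0,0,0],[0,0,0.02,0,0,0],[0,0,0,0,0,0]]]'
```

```text
clock: 43.05
eef_pos: [0.503, 0.3059, 0.0197]
tool_rot: [180.0, 0.0, 170.8]
force: [-0.3, -0.8, -1.6]
width: 0.0602
grip_force: 43.6
```

```bash
python3 -m crank '[[[0,0,0.015,0,0,0],[0,0,0,0,0,0]]]'
```

```text
clock: 43.3
eef_pos: [0.5029, 0.3059, 0.0186]
tool_rot: [180.0, 0.0, 170.8]
force: [-0.0, 0.2, -0.9]
width: 0.06
grip_force: 43.6
```

```bash
python3 -m crank '[[[0,0,0.015,0,0,0],[0,0,0.005,0,0,0],[0,0,0,0,0,0]]]'
```

```text
clock: 43.68
eef_pos: [0.5029, 0.3058, 0.0174]
tool_rot: [-180.0, -0.0, 170.8]
force: [0.5, 0.3, -0.6]
width: 0.0598
grip_force: 43.6
```

```bash
python3 -m crank '[[[0,0,0.015,0,0,0],[0,0,0,0,0,0]]]'
```

```text
clock: 43.92
eef_pos: [0.5029, 0.3059, 0.0172]
tool_rot: [180.0, -0.0, 170.8]
force: [-3.3, -1.0, 6.2]
width: 0.0604
grip_force: 44.0
```

Contact. Release, then raise and back away.

```bash
python3 -m crank '[[[0,0,0,0,0,0],[0,0,0,0,0,0],[0,0,0,0,0,0],[0,0,0,0,0,0],[0,0,-0.2,0,0,0],[0,0,-0.4,0,0,0],[0,0,-0.6,0,0,0],[0,0,-0.6,0,0,0],[0,0,-0.6,0,0,0],[0,0,-0.6,0,0,0],[0,0,0,0,0,0],[0,0,0,0,0,0]]]' 100
python3 - <<'E'
from h import *
s=env.snapshot('scene')[100:400,100:460]; t=env.snapshot('top')[130:300,110:450]
t=cv2.resize(t,(600,300))[:, :]
cv2.imwrite('pics/end.png',np.vstack([cv2.resize(s,(360,300)),cv2.resize(t,(360,300))[:]]) if 0 else np.hstack([s,cv2.resize(env.snapshot('top')[130:300,110:450],(440,300))]))
E
```

```text
clock: 45.42
eef_pos: [0.5027, 0.3057, 0.1965]
tool_rot: [180.0, -0.0, 170.8]
force: [1.3, 0.1, 0.0]
width: 0.0856
grip_force: 0.0
```

View pics/end.png

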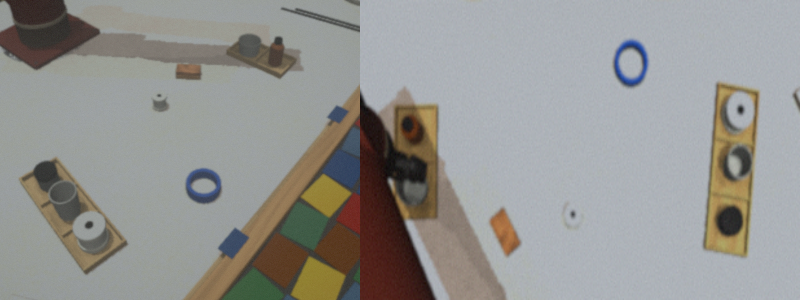

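All five items stand upright in their compartments, the small reel, tape and block haven't moved, and the gripper is clear.

```bash
python3 -c "
from workcell import env
print(env.hand_in())"
```

```text
the job is handed in; nothing more can be done
None
```

Both kits are made up and the job is handed in at about 45 s: the final pictures show all five items upright, one to a compartment of the right tray, and the small reel, tape and block where they were; no verdict came back.

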